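# Set out the tasting place at the bar

### The job

Set out the tasting place: on the wooden board, stand the square amber bottle centred on the ring mark at the end nearest the round slate, the tall cup on the ring mark at the far end, and the steel jigger on the middle mark between them. Stand the short wide cup in the middle of the slate and put the steel dome cover squarely on top of it. Everything ends upright and let go; leave the wooden salt bowl standing where it is.

Things in the scene. Friction and masses are not known exactly. Their poses are not given: they have to be found in the camera images.
- board: Fixed dark wooden serving board lying on the table, 100 mm (its x) by 260 mm (its y), 12 mm thick. Three flat cream-coloured ring marks, 60 mm across, lie on its long centre line at y = -85, 0 and +85 mm in its own frame. Origin at the centre of its underside, so marks are at z = 12 mm; its yaw varies up to about 11 degrees. Board and slate lie side by side, either one on the left.
- slate: Fixed round dark slate coaster, 110 mm across, 8 mm thick, flat. Origin at the centre of its underside; its top is at z = 8 mm.
- decanter: Small square amber glass bottle with a round cork stopper that does not come out: body 46 x 46 mm and 60 mm high (sides along its x and y), neck 22 mm across up to 70 mm, stopper 27 mm across with its top at 86 mm; about 0.22 kg. Origin at the centre of its underside, z up. Stands upright on the table at the start, loose.
- tall_cup: Tall narrow white ceramic cup without handle, straight sides, 38 mm outside diameter, 80 mm high, wall 3.5 mm, mouth up; about 0.12 kg. Origin at the centre of its underside, z up. Stands upright on the table at the start, loose.
- short_cup: Short wide white ceramic cup without handle, straight sides, 56 mm outside diameter, 42 mm high, wall 4 mm, mouth up, rim flat; about 0.14 kg. Origin at the centre of its underside, z up. Stands upright on the table at the start, loose.
- dome: Polished steel dome cover: solid flat-bottomed dome 62 mm across and 20 mm high, with a thin stem (10 mm) up to 34 mm and on it an upright cylindrical knob 18 mm across from 34 to 54 mm; about 0.12 kg. Its flat underside lies on the rim of the short cup. Origin at the centre of its underside, z up. Stands upright on the table at the start, loose.
- jigger: Steel bar jigger (spirit measure): lower cup 42 mm across up to 26 mm, waist 22 mm across at 36 mm, upper cup with straight sides 32 mm across from 42 to 78 mm (top); about 0.13 kg. It stays this way up. Origin at the centre of its underside, z up. Stands upright on the table at the start, loose.
- salt_bowl: Bystander, loose, standing among the things: low dark wooden bowl with white salt, 60 mm across, 26 mm high. Leave it. Origin at the centre of its underside.
Mind the look-alikes: they are no part of the job. Leave any purple or red look-alike of the slate alone.

How it is judged:
By the outcome, as a careful person would: the job done as asked, in the order asked, and still so for the second after the job is handed in, with the robot touching nothing.
It also fails if it takes over 128 s, if anything falls off the work surface, if the arm or the gripper's body presses on something with over 40 N, if the wrist force passes 120 N, or if a joint passes its speed limit or range.

### The arm

A 6-joint arm with a two-finger parallel gripper is mounted at the origin on the work surface. World frame = base frame: x ahead of the robot, y to its left, z up, the work surface at z = 0. Lengths are in m, angles in rad, forces in N, time in s.
With the tool pointing down it reaches from about 0.25 to 0.725 m from the base axis. Payload 4 kg.
Tool frame: the origin (TCP) lies midway between the tips of the shut fingers; the grasp point (between the pads) lies 19 mm behind it; z points along the fingers, y is the line along which they close (so a half turn about z gives the same grasp; the last joint's range is limited). The gripper opens to 85 mm and grips with 20 to 120 N. Pads are 22 mm wide; open, the fingers measure 114 mm over their backs; the gripper's body (76 mm by 85 mm) begins 54 mm behind the grasp point. The pads swing forward as they close: fully open they stand 13 mm farther back than shut.
Start: joints at [-1.31, 0.241, 0.005, 1.335, 0, 1.571], TCP at [0.129, -0.483, 0.231] pointing down, gripper open.
Joint ranges: [-2.72, 2.72], [-1.05, 1.87], [-1.09, 1.28], [-1.99, 2.15], [-1.42, 1.44], [-3.14, 3.14]. Speed limits (rad/s): [2.79, 2.79, 3.14, 3.14, 3.14, 3.14].

### API

Orientations are given as a unit quaternion [x, y, z, w].
In Python, from workcell import bot gives the robot as it stands.
- The arm moves only by the tool move_arm, never from a script. Its argument "motion" is a list of rows, each an object of numbers: "x", "y", "z": the shift along the tool's x, y, z in cm; "yaw": the turn about the tool's z in degrees. A call has 1 to 20 rows; each row is the pose to reach, as a shift and turn from the pose commanded when the call began, along the tool's axes at that moment; what a row does not reach only later rows make up. A row lasts 1/8 s, in which the tool goes at most 62.5 mm and 10.7 degrees, less where a joint would pass 70% of its speed; a pose out of reach is approached as far as the arm can. A call with a gripper value outside its range is refused whole. "gripper" is the opening, from -1 (shut) to 1 (fully open), set as the call begins (left out, the last holds). The fingers move at their own pace and stop on an object; the grip force is fixed at half the most. Time passes only in rows, so rows that repeat a pose let the fingers close. It gives the time, the measured TCP pose, the force, the opening and the grip force at its end, in the units of the state.
- bot.get_obs(): the state, without advancing time (a new reading comes with each control period).
- bot.camera(name): name is "scene" or "side" or "wrist"; returns the picture (480x640x3 uint8, blue, green, red); there is no depth.
- bot.camera_model(name): a dict with "K" (3x3 intrinsics, pixels), "dist" ([k1, k2, p1, p2, k3] as OpenCV has them; the pictures are not rectified), "world_from_camera" (4x4, takes a point from camera to world coordinates). Camera axes: x right, y down, z forward; pixel columns grow to the right and rows downward; lengths in m; the calibration is good to about 2 mm. A picture is of the moment at which its call begins: read the wrist's pose just before it. camera_model takes no time and is no camera call; for the wrist camera it gives the pose at the moment of the call.
- bot.job_done(): hands the job in; it is judged then, once.
Trained networks look in the newest picture that a camera, given by its name, has taken for a name from the list of things; names that differ only in an ending like _2 or _b are one class to them, and where a whole thing is asked for, a point or a joint stands for the part that bears it (a point fixed in the world has none). Each returns a list of dicts, best first, with "score" (0 to 1); they miss things now and then, are a little off and sometimes report something else, mostly with a low value. They report only what shows in the picture. A call takes as long as a camera call. They do not tell look-alikes from the thing itself.
- bot.cut_out(camera, name): "mask" (480x640 bool, what is visible of it) and "centre" ([row, column] in pixels, amid what is visible of it).
The state is a dict: "clock": time; "joint_pos": joint angles; "joint_vel": joint speeds; "tau": joint torques, N m; "eef_pos": TCP position; "tool_rot": TCP orientation; "ft_force": force on the tool from outside, world axes, zero at the start; "ft_torque": the same for the moment, N m; "grip_width": finger opening in m; "grasp_force": force on a finger pad.
Only numpy, scipy, OpenCV 4.12 (cv2) and the standard library are available. Lean on these libraries where they do the work, as an engineer would, in place of code of your own. Each camera call takes 0.05 s, during which the arm holds its last target. There are 200 camera calls.

## Working session

There is one attempt and no reset: what is moved stays moved. The work goes in short steps, Python scripts to look and compute and a tool call to move; the robot and the scene stay as the last step left them, time stands still between calls to the robot, and variables do not carry over. Pictures are saved under pics/ and viewed, at most 14 in all, crops included, and the job is handed in when it is done.

Besides the shell and the picture viewer there is one more tool, called after "Call:" in YAML: its name, and indented under it one key for each argument. move_arm: Moves the arm, as the interface text tells. Its arguments: {"type":"object","properties":{"motion":{"type":"array"},"gripper":{"type":"number"}},"required":["motion"]}

```bash
mkdir -p pics; ls; python3 - <<'E'
from workcell import bot
import cv2, numpy as np
o=bot.get_obs(); print(o['clock'],o['eef_pos'],o['tool_rot'],o['grip_width'])
a=bot.camera("scene"); b=bot.camera("side")
cv2.imwrite("pics/scene0.png",a); cv2.imwrite("pics/side0.png",b)
for c in("scene","side"):
    m=bot.camera_model(c); print(c,np.round(m['K'],1).tolist(),m['dist'],np.round(m['world_from_camera'],3).tolist())
    for n in "board slate decanter tall_cup short_cup dome jigger salt_bowl".split():
        print(n,[(round(r['score'],2),np.round(r['centre']).tolist(),int(r['mask'].sum())) for r in bot.cut_out(c,n)])
E
```

```text
pics
0.0 [ 0.12875563 -0.48250652  0.23041845] [ 9.91511185e-01  1.30017383e-01 -1.31389148e-04 -1.01616021e-03] 0.08549806987959178
scene [[604.9, 0.0, 314.8], [0.0, 604.9, 241.8], [0.0, 0.0, 1.0]] [-0.02717686  0.          0.          0.          0.        ] [[-0.023, 0.575, -0.818, 1.587], [1.0, 0.025, -0.011, -0.146], [0.014, -0.818, -0.575, 0.826], [0.0, 0.0, 0.0, 1.0]]
board [(0.73, [259.0, 462.0], 3434)]
slate [(0.82, [214.0, 293.0], 869), (0.79, [251.0, 318.0], 1179), (0.72, [241.0, 256.0], 1070), (0.63, [258.0, 118.0], 1216), (0.62, [208.0, 482.0], 860), (0.56, [302.0, 267.0], 785)]
decanter []
tall_cup [(0.76, [288.0, 418.0], 716)]
short_cup [(0.73, [300.0, 264.0], 859)]
dome [(0.94, [306.0, 511.0], 646)]
jigger [(0.97, [300.0, 366.0], 711)]
salt_bowl [(0.9, [304.0, 317.0], 652)]
side [[550.3, 0.0, 316.5], [0.0, 550.3, 240.5], [0.0, 0.0, 1.0]] [-0.1627387  0.         0.         0.         0.       ] [[-0.855, -0.361, 0.372, 0.036], [-0.518, 0.595, -0.615, 0.563], [0.001, -0.718, -0.696, 0.865], [0.0, 0.0, 0.0, 1.0]]
board [(0.76, [366.0, 216.0], 6719)]
slate [(0.9, [262.0, 324.0], 1558), (0.67, [151.0, 392.0], 787), (0.66, [270.0, 406.0], 1543), (0.64, [455.0, 296.0], 2865), (0.56, [225.0, 367.0], 1303)]
decanter [(0.79, [311.0, 158.0], 1040)]
tall_cup [(0.58, [270.0, 194.0], 715)]
short_cup [(0.9, [196.0, 271.0], 539)]
dome [(0.96, [353.0, 132.0], 773)]
jigger [(0.85, [243.0, 219.0], 554)]
salt_bowl [(0.66, [224.0, 246.0], 489)]
```

View pics/scene0.png

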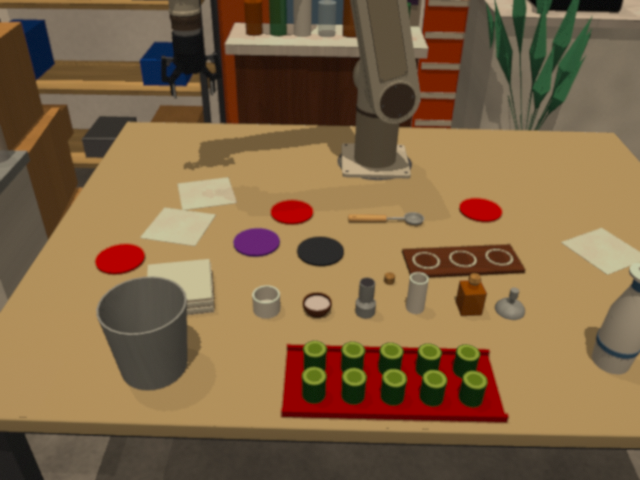

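View pics/side0.png

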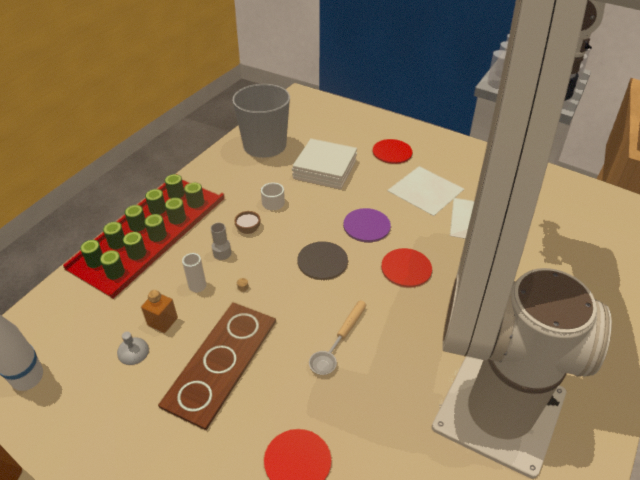

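Scene picture: the dark slate is at (318,251). The look-alikes are purple (256,241) and red (292,212), (120,258) and (481,210). The board is at (462,260) with three rings. The short cup is at (265,300), salt bowl (317,304), jigger (366,298), tall cup (417,292), bottle (471,296), dome (511,304), and a loose cork at (390,278).
Side picture: slate (323,260), board (220,362) and bottle (159,310). No rival shows for the bottle, the cups, the jigger or the dome, because the green cups and the grey bucket differ clearly.

```bash
cat > h.py <<'E'
from workcell import bot
import cv2, numpy as np
from scipy.optimize import minimize
def proj(c,P):
    m=bot.camera_model(c) if isinstance(c,str) else c
    T=np.linalg.inv(m['world_from_camera'])
    p,_=cv2.projectPoints(np.asarray(P,float).reshape(-1,3),cv2.Rodrigues(T[:3,:3])[0],T[:3,3],np.array(m['K']),np.array(m['dist'])); return p[:,0]
def ray(c,uv,z):
    m=bot.camera_model(c) if isinstance(c,str) else c
    W=np.array(m['world_from_camera'])
    n=cv2.undistortPoints(np.asarray(uv,float).reshape(-1,1,2),np.array(m['K']),np.array(m['dist']))[:,0]
    d=np.c_[n,np.ones(len(n))]@W[:3,:3].T; o=W[:3,3]
    return o+d*((z-o[2])/d[:,2])[:,None]
# (r,z) profile pieces, each convex
PR={'tall_cup':[[(19,0),(19,80)]],'short_cup':[[(28,0),(28,42)]],'salt_bowl':[[(30,0),(30,26)]],
'dome':[[(31,0),(28,8),(20,15),(8,20)],[(5,18),(5,36)],[(9,34),(9,54)]],
'jigger':[[(21,0),(21,26)],[(21,26),(11,36)],[(11,36),(16,42)],[(16,42),(16,78)]],
'decanter':[['sq',(23,0),(23,60)],[(11,60),(11,70)],[(13.5,70),(13.5,86)]],'slate':[[(55,0),(55,8)]]}
def sil(m,n,x,y,yaw=0,z0=0):
    im=np.zeros((480,640),np.uint8)
    for part in PR[n]:
        if part[0]=='sq':
            a=yaw+np.pi/4+np.arange(4)*np.pi/2; k=2**.5; pr=part[1:]
        else: a=np.linspace(0,2*np.pi,40); k=1; pr=part
        P=np.vstack([np.c_[x+k*r/1e3*np.cos(a),y+k*r/1e3*np.sin(a),0*a+z0+z/1e3] for r,z in pr])
        h=cv2.convexHull((proj(m,P)*16).round().astype(np.int32)); 
        cv2.fillConvexPoly(im,h,255,cv2.LINE_AA,4)
    return im/255.
def fit(views,n,x0,yaw=False,z0=0):
    """views: list of (model, mask)"""
    def cost(p):
        c=0
        for m,k in views:
            s=sil(m,n,p[0]/1e3,p[1]/1e3,p[2]/30 if yaw else 0,z0); c+=np.abs(s-k).sum()/k.sum()
        return c
    best=None
    for y0 in ([-15,0,15] if yaw else [0]):
        q=[x0[0]*1e3,x0[1]*1e3]+([y0] if yaw else [])
        s=np.array([q]+[np.array(q)+np.eye(len(q))[i]*8 for i in range(len(q))])
        r=minimize(cost,q,method='Nelder-Mead',options=dict(initial_simplex=s,xatol=.1,fatol=1e-4))
        if best is None or r.fun<best.fun: best=r
    p=best.x
    return np.round(p[:2],1),(round(np.degrees(p[2]/30)%90,1) if yaw else None),round(best.fun/len(views),3)
def rings(img,m):
    g=cv2.cvtColor(img,cv2.COLOR_BGR2HSV)
    return g
E
python3 - <<'E'
from h import *
bot.camera("scene");bot.camera("side")
ms={c:bot.camera_model(c) for c in("scene","side")}
near={'slate':{'scene':(318,251),'side':(324,262)}}
for n in PR:
    v=[];x0=None
    for c in ms:
        for r in bot.cut_out(c,n):
            rc=r['centre']
            if n=='slate' and np.hypot(rc[1]-near[n][c][0],rc[0]-near[n][c][1])>10: continue
            v.append((ms[c],r['mask'])); w=ray(ms[c],[rc[1],rc[0]],.03)[0]; x0=w if x0 is None else (x0+w)/2; break
    if v: print(n,len(v),fit(v,n,x0,n=='decanter'),[fit([a],n,x0,n=='decanter')[0].tolist() for a in v])
# board rings: cream pixels within board hull
for c in ms:
    img=bot.camera(c); r=bot.cut_out(c,'board')[0]
    hull=cv2.convexHull(cv2.findNonZero(r['mask'].astype(np.uint8))); M=np.zeros((480,640),np.uint8); cv2.fillConvexPoly(M,hull,1); M=cv2.erode(M,np.ones((5,5)))
    g=cv2.cvtColor(img,cv2.COLOR_BGR2GRAY); k=((g>110)&(M>0)).astype(np.uint8); k=cv2.dilate(k,np.ones((3,3)))
    C,_=cv2.findContours(k,cv2.RETR_EXTERNAL,cv2.CHAIN_APPROX_NONE)
    for q in C:
        if len(q)<30: continue
        e=cv2.minEnclosingCircle((ray(ms[c],q[:,0].astype(float),.012)[:,:2]*1e3).astype(np.float32)); print(c,'ring',np.round(e[0],1),round(e[1],1))
m=bot.camera_model('wrist');T=np.eye(4);
from scipy.spatial.transform import Rotation as R
o=bot.get_obs();T[:3,:3]=R.from_quat(o['tool_rot']).as_matrix();T[:3,3]=o['eef_pos'];print(np.round(np.linalg.inv(T)@m['world_from_camera'],3),np.round(T,3),np.round(m['K']),m['dist'])
E
```

```text
tall_cup 2 (array([641. ,  47.1]), None, np.float64(0.123)) [[641.3, 48.7], [642.9, 44.3]]
short_cup 2 (array([ 655.6, -255.9]), None, np.float64(0.127)) [[655.0, -255.4], [657.9, -260.0]]
salt_bowl 2 (array([ 656.6, -154.6]), None, np.float64(0.351)) [[644.8, -153.3], [663.9, -164.9]]
dome 2 (array([639.5, 243.5]), None, np.float64(0.158)) [[637.8, 245.8], [640.6, 241.5]]
jigger 2 (array([656.5, -55.6]), None, np.float64(0.144)) [[656.6, -55.0], [656.5, -58.3]]
decanter 2 (array([640.6, 157.7]), np.float64(88.5), np.float64(0.167)) [[638.2, 159.8], [641.3, 155.4]]
slate 2 (array([ 454.4, -151.4]), None, np.float64(0.075)) [[452.9, -149.5], [454.7, -153.7]]
scene ring [486.3 189.3] 28.9
scene ring [490.9  90.1] 35.4
scene ring [479.8 162.4] 31.1
scene ring [470.6 259. ] 34.7
side ring [473.  253.8] 34.2
side ring [483.1 170. ] 34.7
side ring [492.4  85.6] 35.5
[[ 0.    -0.95  -0.313  0.081]
 [ 1.     0.001 -0.    -0.   ]
 [ 0.    -0.313  0.95  -0.143]
 [ 0.     0.     0.     1.   ]] [[ 0.966  0.258 -0.     0.129]
 [ 0.258 -0.966  0.    -0.483]
 [-0.    -0.    -1.     0.231]
 [ 0.     0.     0.     1.   ]] [[396.   0. 316.]
 [  0. 396. 243.]
 [  0.   0.   1.]] [-0.06982214  0.          0.          0.          0.        ]
```

Call:
move_arm:
  motion:
    - {"x":10,"y":-8,"yaw":3}
    - {"x":20,"y":-16,"yaw":6}
    - {"x":30,"y":-24,"yaw":9}
    - {"x":40,"y":-32,"yaw":12}
    - {"x":58.2,"y":-46.9,"z":-1,"yaw":15}
    - {"x":58.2,"y":-46.9,"z":-1,"yaw":15}
    - {"x":58.2,"y":-46.9,"z":-1,"yaw":15}
    - {"x":58.2,"y":-46.9,"z":-1,"yaw":15}
    - {"x":58.2,"y":-46.9,"z":-1,"yaw":15}
    - {"x":58.2,"y":-46.9,"z":-1,"yaw":15}
    - {"x":58.2,"y":-46.9,"z":-1,"yaw":15}
    - {"x":58.2,"y":-46.9,"z":-1,"yaw":15}
    - {"x":58.2,"y":-46.9,"z":-1,"yaw":15}
    - {"x":58.2,"y":-46.9,"z":-1,"yaw":15}
    - {"x":58.2,"y":-46.9,"z":-1,"yaw":15}
    - {"x":58.2,"y":-46.9,"z":-1,"yaw":15}
  gripper: 0.5

```text
invalid input at $.motion[0]: expected keys x, y, z, yaw
```

```bash
cat >> h.py <<'E'
from scipy.spatial.transform import Rotation as R
def wfit(names,z0=0,img=None):
    m=bot.camera_model('wrist'); im=bot.camera('wrist')
    if img: cv2.imwrite(img,im)
    for n in names:
        for r in bot.cut_out('wrist',n)[:3]:
            k=r['mask']; ys,xs=np.where(k); edge=ys.min()<2 or xs.min()<2 or ys.max()>477 or xs.max()>637
            x0=ray(m,[r['centre'][1],r['centre'][0]],z0+.025)[0]
            print(n,round(r['score'],2),np.round(r['centre']),'EDGE' if edge else '',fit([(m,k)],n,x0,n=='decanter',z0))
    return m,im
def wrings(m,im,th=110):
    for r in bot.cut_out('wrist','board')[:1]:
        hull=cv2.convexHull(cv2.findNonZero(r['mask'].astype(np.uint8))); M=np.zeros((480,640),np.uint8); cv2.fillConvexPoly(M,hull,1); M=cv2.erode(M,np.ones((9,9)))
        g=cv2.cvtColor(im,cv2.COLOR_BGR2GRAY); k=((g>th)&(M>0)).astype(np.uint8)
        C,_=cv2.findContours(k,cv2.RETR_EXTERNAL,cv2.CHAIN_APPROX_NONE)
        for q in C:
            if len(q)<30: continue
            w=(ray(m,q[:,0].astype(float),.012)[:,:2]*1e3).astype(np.float32)
            e=cv2.minEnclosingCircle(w); print('ring',np.round(e[0],1),round(e[1],1))
def pose():
    o=bot.get_obs(); r=R.from_quat(o['tool_rot']).as_matrix()
    print('t',round(o['clock'],2),'tcp',np.round(o['eef_pos']*1e3,1),'xhead',round(np.degrees(np.arctan2(r[1,0],r[0,0])),2),'down',np.round(r[:,2],3),'w',round(o['grip_width']*1e3,1),'F',np.round(o['ft_force'],1),'gf',round(float(np.max(o['grasp_force'])),1))
    return o,r
def to(x,y,z,head=None):
    "needed shift (cm, deg) from the measured pose to a goal in mm"
    o,r=pose(); d=r.T@(np.array([x,y,z])/1e3-o['eef_pos'])*100
    print('shift cm',np.round(d,2),'' if head is None else round(np.degrees(np.arctan2(r[1,0],r[0,0]))-head,2))
E
python3 - <<'E'
from h import *
pose(); m,im=wfit(['decanter','tall_cup','dome','jigger'],img='pics/w1.png'); wrings(m,im)
E
```

```text
t 1.9 tcp [ 128.9 -483.1  231.3] xhead 14.94 down [-0.  0. -1.] w 85.3 F [-0.1 -0.2 -0.3] gf 0.0
```

View pics/w1.png

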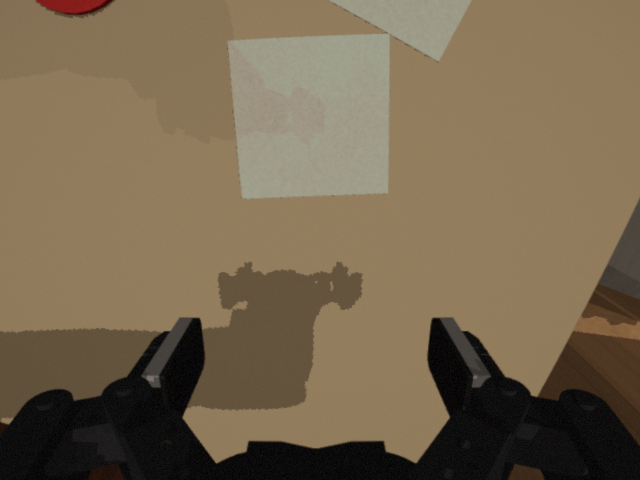

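The wrist view shows only paper and the table corner: the move was refused because each row needs all four keys.

Call:
move_arm:
  motion:
    - {"x":10,"y":-8,"z":0,"yaw":3}
    - {"x":20,"y":-16,"z":0,"yaw":6}
    - {"x":30,"y":-24,"z":0,"yaw":9}
    - {"x":40,"y":-32,"z":0,"yaw":12}
    - {"x":58.2,"y":-46.9,"z":-1,"yaw":15}
    - {"x":58.2,"y":-46.9,"z":-1,"yaw":15}
    - {"x":58.2,"y":-46.9,"z":-1,"yaw":15}
    - {"x":58.2,"y":-46.9,"z":-1,"yaw":15}
    - {"x":58.2,"y":-46.9,"z":-1,"yaw":15}
    - {"x":58.2,"y":-46.9,"z":-1,"yaw":15}
    - {"x":58.2,"y":-46.9,"z":-1,"yaw":15}
    - {"x":58.2,"y":-46.9,"z":-1,"yaw":15}
    - {"x":58.2,"y":-46.9,"z":-1,"yaw":15}
    - {"x":58.2,"y":-46.9,"z":-1,"yaw":15}
    - {"x":58.2,"y":-46.9,"z":-1,"yaw":15}
    - {"x":58.2,"y":-46.9,"z":-1,"yaw":15}
  gripper: 0.5

```text
clock: 4.2
eef_pos: [0.5746, 0.0643, 0.2415]
tool_rot: [0.999, 0.045, -0.002, -0.022]
ft_force: [0.1, -0.3, 0.4]
grip_width: 0.0643
grasp_force: 0.0
```

```bash
python3 - <<'E'
from h import *
bot.camera('wrist');bot.camera('wrist');bot.camera('wrist')
pose(); m,im=wfit(['decanter','tall_cup','dome','jigger'],img='pics/w2.png'); wrings(m,im);pose()
E
```

```text
t 4.35 tcp [574.9  64.3 241.7] xhead 5.1 down [-0.006  0.044 -0.999] w 64.1 F [0.3 0.3 1. ] gf 0.0
decanter 0.83 [118. 225.]  (array([641.7, 156.7]), np.float64(6.2), np.float64(0.088))
tall_cup 0.78 [133. 357.]  (array([643.8,  46.9]), None, np.float64(0.07))
dome 0.58 [115. 148.]  (array([642.1, 243.9]), None, np.float64(0.051))
jigger 0.92 [121. 479.]  (array([659. , -55.8]), None, np.float64(0.071))
ring [483.5 172.2] 30.7
ring [473.8 257.2] 30.5
ring [493.7  87.8] 30.3
t 4.65 tcp [575.1  64.7 241.4] xhead 5.13 down [-0.006  0.044 -0.999] w 64.0 F [1.  0.2 0. ] gf 0.0
```

View pics/w2.png

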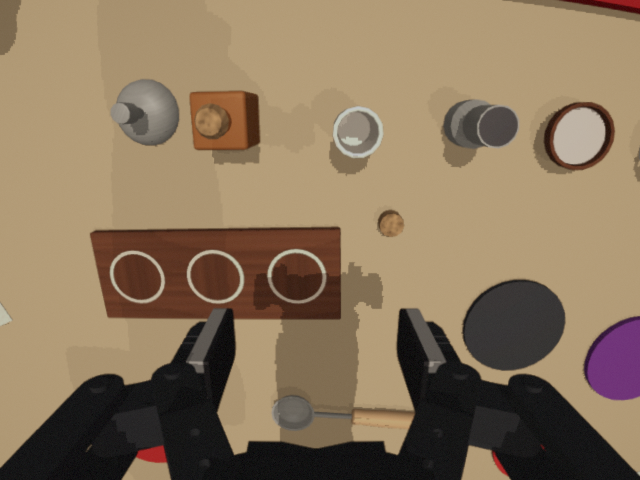

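The wrist view shows the bottle at (225,118) with its cork at (212,122), the dome (148,112), tall cup (357,133), jigger (482,125), salt bowl (579,135) and loose cork (391,223). The rings are at (137,277), (215,277) and (297,277), and the slate is at (514,324). The nearest rivals to the bottle are the orange spoon handle and the loose cork, and neither is a bottle, so the choice is clear.

```bash
python3 - <<'E'
from h import *
to(641.7,157,150,6)
m=bot.camera_model('wrist'); im=bot.camera('wrist')
for r in bot.cut_out('wrist','slate'): print(fit([(m,r['mask'])],'slate',ray(m,r['centre'][::-1],.008)[0]),r['centre'])
E
```

```text
t 4.65 tcp [575.1  64.7 241.4] xhead 5.13 down [-0.006  0.044 -0.999] w 64.0 F [1.  0.2 0. ] gf 0.0
shift cm [ 7.47 -8.18  9.5 ] -0.87
(array([ 84.2, 283.3]), None, np.float64(1.0)) [457.3, 155.4]
(array([ 164.7, -181. ]), None, np.float64(1.0)) [466.7, 503.6]
(array([ 426.4, -302.2]), None, np.float64(0.022)) [361.1, 615.3]
(array([ 456.2, -150.6]), None, np.float64(0.03)) [322.6, 516.5]
```

Call:
move_arm:
  motion:
    - {"x":7.5,"y":-8.2,"z":8,"yaw":-1}
    - {"x":7.5,"y":-8.2,"z":8,"yaw":-1}
    - {"x":7.5,"y":-8.2,"z":8,"yaw":-1}
    - {"x":7.5,"y":-8.2,"z":8,"yaw":-1}
    - {"x":7.5,"y":-8.2,"z":8,"yaw":-1}
  gripper: 0.5

```text
clock: 5.38
eef_pos: [0.6469, 0.1264, 0.1666]
tool_rot: [0.996, 0.081, -0.003, -0.034]
ft_force: [0.6, -0.4, 1.1]
grip_width: 0.0641
grasp_force: 0.0
```

```bash
python3 - <<'E'
from h import *
to(641.7,157,150,6)
E
```

```text
t 5.38 tcp [646.9 126.4 166.6] xhead 9.31 down [-0.011  0.068 -0.998] w 64.1 F [ 0.6 -0.4  1.1] gf 0.0
shift cm [-0.02 -2.98  1.87] 3.31
```

```bash
python3 - <<'E'
from h import *
o=bot.get_obs(); print(np.round(o['joint_pos'],3),np.round(o['joint_vel'],3),np.round(o['tau'],1))
bot.camera('wrist');bot.camera('wrist');bot.camera('wrist');bot.camera('wrist')
o=bot.get_obs(); print(np.round(o['joint_pos'],3),np.round(o['joint_vel'],3)); pose()
E
```

```text
[0.161 0.593 0.369 1.347 0.069 3.141] [-0.006 -0.015  0.001 -0.006 -0.     0.   ] [  0.3 -52.   24.9  -0.    0.2  -0. ]
[0.161 0.592 0.368 1.347 0.069 3.141] [ 0.     0.007 -0.003 -0.002 -0.001 -0.   ]
t 5.58 tcp [647.1 126.4 166.7] xhead 9.29 down [-0.011  0.068 -0.998] w 64.2 F [ 0.3 -0.3  1.2] gf 0.0
```

Call:
move_arm:
  motion:
    - {"x":0,"y":0,"z":-2,"yaw":-10}
    - {"x":0,"y":0,"z":-4,"yaw":-20}
    - {"x":0,"y":0,"z":-4,"yaw":-30}
    - {"x":0,"y":0,"z":-4,"yaw":-40}
    - {"x":0,"y":0,"z":-4,"yaw":-50}
    - {"x":0,"y":0,"z":-4,"yaw":-60}
    - {"x":0,"y":0,"z":-4,"yaw":-70}
    - {"x":0,"y":0,"z":-4,"yaw":-80}
    - {"x":0,"y":0,"z":-4,"yaw":-90}
    - {"x":0,"y":0,"z":-4,"yaw":-100}
    - {"x":0,"y":0,"z":-4,"yaw":-110}
    - {"x":0,"y":0,"z":-4,"yaw":-120}
    - {"x":0,"y":0,"z":-4,"yaw":-130}
    - {"x":0,"y":0,"z":-4,"yaw":-140}
    - {"x":0,"y":0,"z":-4,"yaw":-150}
    - {"x":0,"y":0,"z":-4,"yaw":-160}
    - {"x":0,"y":0,"z":-4,"yaw":-170}
    - {"x":0,"y":0,"z":-4,"yaw":-177}
    - {"x":0,"y":0,"z":-4,"yaw":-177}
    - {"x":0,"y":0,"z":-4,"yaw":-177}
  gripper: 0.5

```text
clock: 8.07
eef_pos: [0.6474, 0.124, 0.2054]
tool_rot: [-0.054, 0.998, 0.034, -0.004]
ft_force: [0.6, -0.4, -1.1]
grip_width: 0.0639
grasp_force: 0.0
```

```bash
python3 - <<'E'
from h import *
to(641.7,157,150,183)
m,im=wfit(['decanter'],img='pics/w3.png')
to(641.7,157,150,183)
E
```

```text
t 8.07 tcp [647.4 124.  205.4] xhead -173.77 down [-0.012  0.068 -0.998] w 63.9 F [ 0.6 -0.4 -1.1] gf 0.0
shift cm [0.18 2.95 5.76] -356.77
decanter 0.81 [213. 344.]  (array([642.2, 157.4]), np.float64(8.1), np.float64(0.089))
t 8.18 tcp [647.4 124.1 205.1] xhead -173.72 down [-0.013  0.068 -0.998] w 64.3 F [ 0.9 -0.   0.1] gf 0.0
shift cm [0.18 2.94 5.73] -356.72
```

View pics/w3.png

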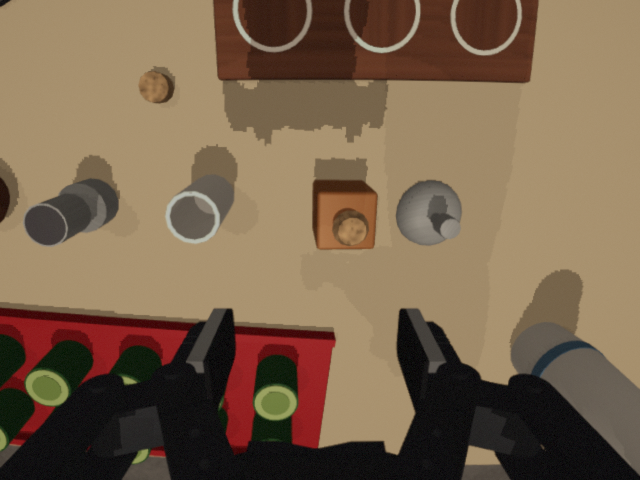

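The wrist view shows the bottle at (345,215) between the tall cup (195,210) and the dome (430,212). The last joint ran into its +π limit and the tool picked up a 4° tilt. I'll undo that at the opposite limit before grasping anything.

Call:
move_arm:
  motion:
    - {"x":0,"y":0,"z":-2,"yaw":-10}
    - {"x":0,"y":0,"z":-2,"yaw":-20}
    - {"x":0,"y":0,"z":-2,"yaw":-30}
    - {"x":0,"y":0,"z":-2,"yaw":-40}
    - {"x":0,"y":0,"z":-2,"yaw":-50}
    - {"x":0,"y":0,"z":-2,"yaw":-60}
    - {"x":0,"y":0,"z":-2,"yaw":-70}
    - {"x":0,"y":0,"z":-2,"yaw":-80}
    - {"x":0,"y":0,"z":-2,"yaw":-90}
    - {"x":0,"y":0,"z":-2,"yaw":-100}
    - {"x":0,"y":0,"z":-2,"yaw":-110}
    - {"x":0,"y":0,"z":-2,"yaw":-120}
    - {"x":0,"y":0,"z":-2,"yaw":-130}
    - {"x":0,"y":0,"z":-2,"yaw":-140}
    - {"x":0,"y":0,"z":-2,"yaw":-150}
    - {"x":0,"y":0,"z":-2,"yaw":-160}
    - {"x":0,"y":0,"z":-2,"yaw":-170}
    - {"x":0,"y":0,"z":-2,"yaw":-170}
  gripper: 0.5

```text
clock: 10.42
eef_pos: [0.6476, 0.1229, 0.2248]
tool_rot: [0.999, -0.033, -0.008, -0.034]
ft_force: [0.5, -0.4, 0.1]
grip_width: 0.0638
grasp_force: 0.0
```

```bash
python3 - <<'E'
from h import *
o,r=pose(); print(np.round(o['joint_pos'],3))
E
```

```text
t 10.43 tcp [647.6 122.9 224.8] xhead -3.78 down [-0.013  0.068 -0.998] w 63.8 F [ 0.5 -0.4  0.1] gf 0.0
[ 0.156  0.577  0.492  1.489  0.069 -2.919]
```

Call:
move_arm:
  motion:
    - {"x":0,"y":5,"z":0,"yaw":0}
    - {"x":0,"y":10,"z":0,"yaw":0}
    - {"x":0,"y":15,"z":0,"yaw":0}
    - {"x":0,"y":20,"z":0,"yaw":0}
    - {"x":0,"y":25,"z":0,"yaw":0}
    - {"x":0,"y":25,"z":0,"yaw":0}
  gripper: 0.5

```text
clock: 11.18
eef_pos: [0.6379, -0.0835, 0.2078]
tool_rot: [0.997, -0.073, -0.008, -0.016]
ft_force: [0.7, 0.2, 0.5]
grip_width: 0.0641
grasp_force: 0.0
```

```bash
python3 - <<'E'
from h import *
o,r=pose(); print(np.round(o['joint_pos'],3))
E
```

```text
t 11.18 tcp [637.9 -83.5 207.8] xhead -8.4 down [-0.015  0.032 -0.999] w 64.1 F [0.7 0.2 0.5] gf 0.0
[-0.144  0.561  0.422  1.452  0.03  -3.139]
```

Call:
move_arm:
  motion:
    - {"x":0,"y":5,"z":0,"yaw":0}
    - {"x":0,"y":8.5,"z":0,"yaw":0}
    - {"x":0,"y":8.5,"z":0,"yaw":0}
  gripper: 0.5

```text
clock: 11.55
eef_pos: [0.6329, -0.133, 0.2054]
tool_rot: [0.994, -0.104, -0.01, -0.002]
ft_force: [0.2, -0.1, -0.0]
grip_width: 0.0639
grasp_force: 0.0
```

```bash
python3 - <<'E'
from h import *
o,r=pose(); print(np.round(o['joint_pos'],3)); print(np.round(r,3))
E
```

```text
t 11.55 tcp [ 632.9 -133.   205.4] xhead -11.98 down [-0.019  0.005 -1.   ] w 63.9 F [ 0.2 -0.1 -0. ] gf 0.0
[-2.080e-01  5.690e-01  4.310e-01  1.453e+00  1.000e-03 -3.140e+00]
[[ 0.978 -0.208 -0.019]
 [-0.208 -0.978  0.005]
 [-0.02  -0.001 -1.   ]]
```

```bash
python3 - <<'E'
from h import *
to(642,157,150,6)
E
```

```text
t 11.55 tcp [ 632.9 -133.   205.4] xhead -11.98 down [-0.019  0.005 -1.   ] w 63.9 F [ 0.2 -0.1 -0. ] gf 0.0
shift cm [ -5.02 -28.55   5.67] -17.98
```

Call:
move_arm:
  motion:
    - {"x":-1.2,"y":-6,"z":0,"yaw":-2}
    - {"x":-2.2,"y":-12,"z":0,"yaw":-5}
    - {"x":-3.3,"y":-18,"z":0,"yaw":-9}
    - {"x":-4.3,"y":-24,"z":2,"yaw":-14}
    - {"x":-5,"y":-28.5,"z":5.5,"yaw":-18}
    - {"x":-5,"y":-28.5,"z":5.5,"yaw":-18}
    - {"x":-5,"y":-28.5,"z":5.5,"yaw":-18}
  gripper: 0.5

```text
clock: 12.42
eef_pos: [0.6415, 0.1577, 0.1519]
tool_rot: [0.999, 0.054, -0.01, -0.003]
ft_force: [0.3, 0.2, -0.4]
grip_width: 0.0645
grasp_force: 0.0
```

```bash
python3 - <<'E'
from h import *
m,im=wfit(['decanter'],img='pics/w4.png')
to(642,157,25,6)
E
```

```text
decanter 0.93 [236. 317.]  (array([642.5, 157.9]), np.float64(5.4), np.float64(0.08))
t 12.53 tcp [642.4 156.3 153.1] xhead 6.02 down [-0.017  0.005 -1.   ] w 63.8 F [0.1 0.3 0.6] gf 0.0
shift cm [1.700e-01 1.000e-02 1.281e+01] 0.02
```

View pics/w4.png

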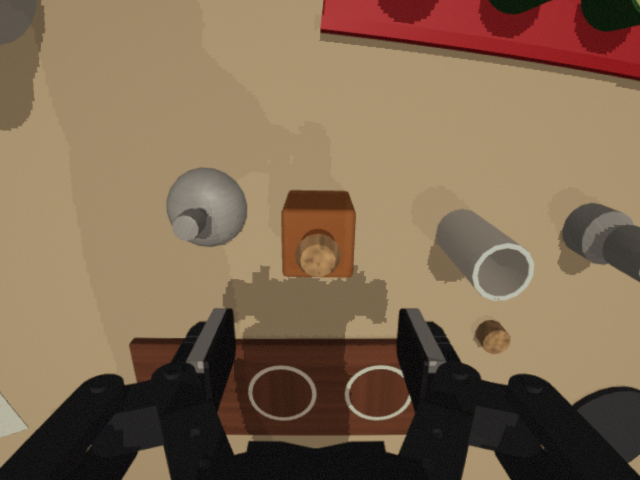

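The bottle, at (318,240), stands square between the fingers, which are at (215,340) and (420,340). I'll descend and grip it.

Call:
move_arm:
  motion:
    - {"x":0.2,"y":-0.1,"z":5,"yaw":0}
    - {"x":0.2,"y":-0.1,"z":10,"yaw":0}
    - {"x":0.2,"y":-0.1,"z":12.8,"yaw":0}
    - {"x":0.2,"y":-0.1,"z":12.8,"yaw":0}
  gripper: 0.5

```text
clock: 13.02
eef_pos: [0.6397, 0.1568, 0.022]
tool_rot: [0.999, 0.052, -0.012, -0.003]
ft_force: [-0.5, 0.5, 0.1]
grip_width: 0.0641
grasp_force: 0.0
```

Call:
move_arm:
  motion:
    - {"x":0,"y":0,"z":0,"yaw":0}
    - {"x":0,"y":0,"z":0,"yaw":0}
    - {"x":0,"y":0,"z":0,"yaw":0}
    - {"x":0,"y":0,"z":0,"yaw":0}
    - {"x":0,"y":0,"z":0,"yaw":0}
  gripper: -1

```text
clock: 13.65
eef_pos: [0.6432, 0.1587, 0.0265]
tool_rot: [0.999, 0.053, -0.007, -0.003]
ft_force: [1.6, -1.7, 6.2]
grip_width: 0.045
grasp_force: 63.1
```

```bash
python3 - <<'E'
from h import *
o,r=pose(); to(493.7,87.8,120,6.7)
E
```

```text
t 13.65 tcp [643.2 158.7  26.5] xhead 6.08 down [-0.014  0.005 -1.   ] w 45.0 F [ 1.6 -1.7  6.2] gf 63.1
t 13.65 tcp [643.2 158.7  26.5] xhead 6.08 down [-0.014  0.005 -1.   ] w 45.0 F [ 1.6 -1.7  6.2] gf 63.1
shift cm [-15.74   5.41  -9.18] -0.62
```

Call:
move_arm:
  motion:
    - {"x":0,"y":0,"z":-4,"yaw":0}
    - {"x":-4,"y":1,"z":-6,"yaw":0}
    - {"x":-9,"y":3,"z":-7,"yaw":0}
    - {"x":-14,"y":5,"z":-6,"yaw":-0.5}
    - {"x":-15.7,"y":5.4,"z":-5,"yaw":-0.5}
    - {"x":-15.7,"y":5.4,"z":-5,"yaw":-0.5}
    - {"x":-15.7,"y":5.4,"z":-5,"yaw":-0.5}
  gripper: -1

```text
clock: 14.52
eef_pos: [0.4934, 0.0887, 0.077]
tool_rot: [0.998, 0.058, -0.008, -0.003]
ft_force: [0.6, 0.3, -2.8]
grip_width: 0.0452
grasp_force: 62.4
```

```bash
python3 - <<'E'
from h import *
for i in range(3): bot.camera('scene'); 
o,r=pose(); to(493.7,87.8,38.5,6.7)
for c in('scene','side'):
    im=bot.camera(c); m=bot.camera_model(c); cv2.imwrite('pics/%s1.png'%c,im)
    for k in bot.cut_out(c,'decanter')[:1]: print(c,k['centre'],k['mask'].sum(),[fit([(m,k['mask'])],'decanter',(.49,.088),True,z) for z in(o['eef_pos'][2]-.026,)])
pose()
E
```

```text
t 14.68 tcp [493.3  88.7  76.7] xhead 6.62 down [-0.017  0.005 -1.   ] w 45.2 F [-1.1 -1.1 -2.6] gf 62.4
t 14.68 tcp [493.3  88.7  76.7] xhead 6.62 down [-0.017  0.005 -1.   ] w 45.2 F [-1.1 -1.1 -2.6] gf 62.4
shift cm [0.09 0.12 3.82] -0.08
scene [234.3, 433.0] 763 [(array([487. ,  94.2]), np.float64(78.6), np.float64(0.233))]
side [304.8, 242.5] 748 [(array([483.8,  83.8]), np.float64(41.4), np.float64(0.673))]
t 14.88 tcp [492.2  88.4  76.2] xhead 6.61 down [-0.019  0.005 -1.   ] w 45.2 F [-0.   0.1 -2.5] gf 62.4
```

Call:
move_arm:
  motion:
    - {"x":0.1,"y":0.1,"z":2.5,"yaw":0}
    - {"x":0.1,"y":0.1,"z":3.4,"yaw":0}
    - {"x":0.1,"y":0.1,"z":3.8,"yaw":0}
    - {"x":0.1,"y":0.1,"z":3.8,"yaw":0}
  gripper: -1

```text
clock: 15.38
eef_pos: [0.4924, 0.0875, 0.0388]
tool_rot: [0.998, 0.058, -0.009, -0.003]
ft_force: [1.2, -0.3, -3.1]
grip_width: 0.0451
grasp_force: 62.5
```

```bash
python3 - <<'E'
from h import *
bot.camera('side');pose()
E
```

```text
t 15.43 tcp [492.7  87.6  38.8] xhead 6.6 down [-0.018  0.005 -1.   ] w 44.9 F [-0.  -0.2 -2.5] gf 62.5
```

Call:
move_arm:
  motion:
    - {"x":0.05,"y":0,"z":0.15,"yaw":0}
    - {"x":0.05,"y":0,"z":0.15,"yaw":0}
  gripper: -1

```text
clock: 15.68
eef_pos: [0.4929, 0.0876, 0.0384]
tool_rot: [0.998, 0.057, -0.009, -0.003]
ft_force: [-3.4, -0.4, 8.7]
grip_width: 0.0451
grasp_force: 63.6
```

Contact. I'll open partway and rise.

Call:
move_arm:
  motion:
    - {"x":0,"y":0,"z":0,"yaw":0}
    - {"x":0,"y":0,"z":0,"yaw":0}
    - {"x":0,"y":0,"z":0,"yaw":0}
    - {"x":0,"y":0,"z":-3,"yaw":0}
    - {"x":0,"y":0,"z":-8,"yaw":0}
    - {"x":0,"y":0,"z":-13,"yaw":0}
    - {"x":0,"y":0,"z":-16,"yaw":0}
    - {"x":0,"y":0,"z":-16,"yaw":0}
  gripper: 0.5

```text
clock: 16.68
eef_pos: [0.4977, 0.087, 0.1995]
tool_rot: [0.998, 0.057, -0.006, -0.003]
ft_force: [0.7, 0.5, -1.5]
grip_width: 0.0643
grasp_force: 0.0
```

```bash
python3 - <<'E'
from h import *
bot.camera('wrist'); m,im=wfit(['decanter'],z0=.012,img='pics/w5.png'); wrings(m,im)
wfit(['tall_cup'])
to(643.8,47,150,6)
E
```

```text
decanter 0.77 [224. 318.]  (array([492.8,  88.1]), np.float64(5.2), np.float64(0.075))
ring [462.1  87.3] 16.1
ring [496.  115.2] 12.0
ring [473.8 257.1] 30.5
ring [499.   84.8] 29.7
ring [483.6 172.3] 30.5
tall_cup 0.94 [ 18. 400.] EDGE (array([645. ,  46.6]), None, np.float64(0.036))
t 16.98 tcp [494.7  86.6 195.1] xhead 6.6 down [-0.022  0.004 -1.   ] w 63.8 F [ 0.5 -0.2  0.4] gf 0.0
shift cm [14.45  5.67  4.16] 0.6
```

View pics/w5.png

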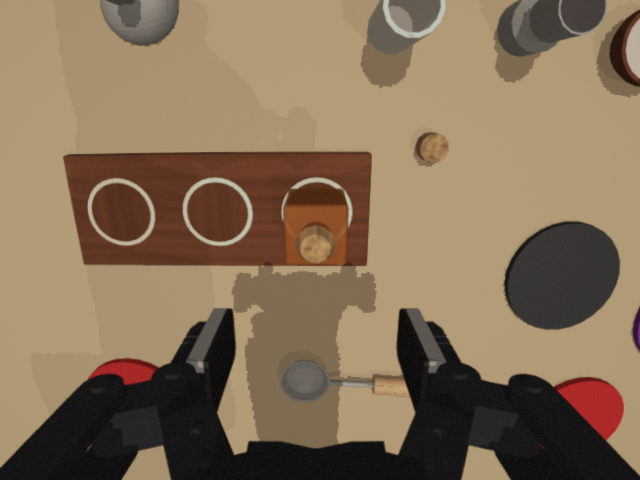

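The bottle stands centred on the near ring; its base is around (318,225) and the fit is within 1 mm. Next is the tall cup at (412,15).

Call:
move_arm:
  motion:
    - {"x":5,"y":2,"z":0,"yaw":4}
    - {"x":10,"y":4,"z":0,"yaw":8}
    - {"x":14.4,"y":5.7,"z":3,"yaw":10.6}
    - {"x":14.4,"y":5.7,"z":6,"yaw":10.6}
    - {"x":14.4,"y":5.7,"z":6,"yaw":10.6}
    - {"x":14.4,"y":5.7,"z":6,"yaw":10.6}
  gripper: 0.5

```text
clock: 17.73
eef_pos: [0.644, 0.0471, 0.1343]
tool_rot: [0.999, -0.035, -0.01, -0.002]
ft_force: [0.7, 0.9, 0.6]
grip_width: 0.0644
grasp_force: 0.0
```

```bash
python3 - <<'E'
from h import *
bot.camera('wrist'); wfit(['tall_cup','jigger'])
to(643.8,47,33,-4)
E
```

```text
tall_cup 0.98 [255. 318.]  (array([644.1,  47.1]), None, np.float64(0.049))
jigger 0.94 [213. 482.]  (array([658.6, -56.5]), None, np.float64(0.046))
t 17.93 tcp [644.8  47.2 135.9] xhead -3.98 down [-0.016  0.005 -1.   ] w 63.9 F [-0.  -0.4  0.4] gf 0.0
shift cm [ 0.06  0.07 10.29] 0.02
```

Call:
move_arm:
  motion:
    - {"x":0.1,"y":0.05,"z":5,"yaw":0}
    - {"x":0.1,"y":0.05,"z":10.3,"yaw":0}
    - {"x":0.1,"y":0.05,"z":10.3,"yaw":0}
    - {"x":0.1,"y":0.05,"z":10.3,"yaw":0}
  gripper: 0.5

```text
clock: 18.42
eef_pos: [0.6446, 0.0471, 0.0332]
tool_rot: [0.999, -0.035, -0.008, -0.002]
ft_force: [0.8, -0.1, 1.2]
grip_width: 0.0642
grasp_force: 0.0
```

Call:
move_arm:
  motion:
    - {"x":0,"y":0,"z":0,"yaw":0}
    - {"x":0,"y":0,"z":0,"yaw":0}
    - {"x":0,"y":0,"z":0,"yaw":0}
    - {"x":0,"y":0,"z":0,"yaw":0}
    - {"x":0,"y":0,"z":0,"yaw":0}
    - {"x":0,"y":0,"z":0,"yaw":0}
  gripper: -1

```text
clock: 19.18
eef_pos: [0.6455, 0.0469, 0.0341]
tool_rot: [0.999, -0.035, -0.007, -0.002]
ft_force: [-0.3, -0.5, 6.5]
grip_width: 0.0369
grasp_force: 59.9
```

```bash
python3 - <<'E'
from h import *
to(473.8,257.2,83,-4)
E
```

```text
t 19.18 tcp [645.5  46.9  34.1] xhead -4.01 down [-0.013  0.005 -1.   ] w 36.9 F [-0.3 -0.5  6.5] gf 59.9
shift cm [-18.66 -19.79  -4.56] -0.01
```

Call:
move_arm:
  motion:
    - {"x":0,"y":0,"z":-5,"yaw":0}
    - {"x":-4,"y":-4,"z":-7,"yaw":0}
    - {"x":-8,"y":-8.5,"z":-7,"yaw":0}
    - {"x":-12,"y":-12.5,"z":-7,"yaw":0}
    - {"x":-16,"y":-17,"z":-7,"yaw":0}
    - {"x":-18.6,"y":-19.8,"z":-5,"yaw":0}
    - {"x":-18.6,"y":-19.8,"z":-3,"yaw":0}
    - {"x":-18.6,"y":-19.8,"z":-3,"yaw":0}
    - {"x":-18.6,"y":-19.8,"z":-3,"yaw":0}
  gripper: -1

```text
clock: 20.3
eef_pos: [0.4729, 0.2573, 0.066]
tool_rot: [0.999, -0.035, -0.009, -0.002]
ft_force: [-1.2, 0.1, -0.6]
grip_width: 0.0375
grasp_force: 60.5
```

```bash
python3 - <<'E'
from h import *
bot.camera('wrist');bot.camera('wrist');to(474.5,257.2,46,-4)
E
```

```text
t 20.4 tcp [473.2 257.2  66.2] xhead -4.07 down [-0.017  0.006 -1.   ] w 37.3 F [ 0.4  0.  -1. ] gf 60.5
shift cm [ 0.16 -0.    2.01] -0.07
```

Call:
move_arm:
  motion:
    - {"x":0.1,"y":0,"z":1.5,"yaw":0}
    - {"x":0.1,"y":0,"z":1.85,"yaw":0}
    - {"x":0.1,"y":0,"z":1.95,"yaw":0}
    - {"x":0.1,"y":0,"z":1.95,"yaw":0}
  gripper: -1

```text
clock: 20.9
eef_pos: [0.4723, 0.2565, 0.0461]
tool_rot: [0.999, -0.035, -0.01, -0.002]
ft_force: [-3.4, -2.1, 6.8]
grip_width: 0.0368
grasp_force: 61.3
```

Call:
move_arm:
  motion:
    - {"x":0,"y":0,"z":0,"yaw":0}
    - {"x":0,"y":0,"z":0,"yaw":0}
    - {"x":0,"y":0,"z":0,"yaw":0}
    - {"x":0,"y":0,"z":-4,"yaw":0}
    - {"x":0,"y":0,"z":-9,"yaw":0}
    - {"x":0,"y":0,"z":-14,"yaw":0}
    - {"x":0,"y":0,"z":-14,"yaw":0}
  gripper: 0.4

```text
clock: 21.78
eef_pos: [0.4781, 0.2581, 0.1902]
tool_rot: [0.999, -0.035, -0.005, -0.005]
ft_force: [0.2, 0.9, 0.2]
grip_width: 0.0597
grasp_force: 0.0
```

```bash
python3 - <<'E'
from h import *
bot.camera('wrist');bot.camera('wrist'); m,im=wfit(['tall_cup','decanter'],z0=.012,img='pics/w6.png'); wrings(m,im)
to(658.7,-56.3,140,-12)
E
```

```text
tall_cup 0.86 [240. 316.]  (array([470.6, 257.1]), None, np.float64(0.061))
tall_cup 0.34 [188. 411.]  (array([516.4, 165.5]), None, np.float64(0.828))
decanter 0.71 [189. 547.]  (array([492.8,  90.2]), np.float64(1.1), np.float64(0.107))
ring [463.9 260.8] 41.4
ring [483.6 171.9] 30.6
ring [496.6  90.2] 29.8
t 22.07 tcp [474.2 256.1 183.6] xhead -4.01 down [-0.022  0.003 -1.   ] w 59.8 F [-0.3 -0.2 -0.5] gf 0.0
shift cm [20.68 29.88  3.85] 7.99
```

```bash
python3 - <<'E'
import cv2
im=cv2.imread('pics/w6.png'); cv2.imwrite('pics/w6c.png',cv2.resize(im[120:340,200:640],(800,400),interpolation=cv2.INTER_CUBIC))
E
```

```text
(no output)
```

View pics/w6c.png

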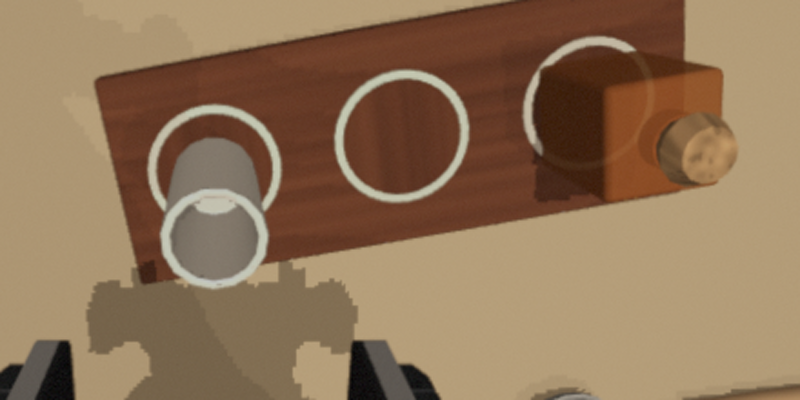

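The crop shows the tall cup's base a little low in its ring: the ring centre is at (215,169) and the base centre about (215,177), roughly 3 mm toward the robot. I'll re-grip and shift it 3 mm.

Call:
move_arm:
  motion:
    - {"x":0,"y":0,"z":5,"yaw":0}
    - {"x":0,"y":0,"z":10,"yaw":0}
    - {"x":0,"y":0,"z":13.8,"yaw":0}
    - {"x":0,"y":0,"z":13.8,"yaw":0}
    - {"x":0,"y":0,"z":13.8,"yaw":0}
  gripper: 0.4

```text
clock: 22.7
eef_pos: [0.4732, 0.2575, 0.0482]
tool_rot: [0.999, -0.035, -0.009, -0.002]
ft_force: [0.4, 0.5, 0.3]
grip_width: 0.0597
grasp_force: 0.0
```

Call:
move_arm:
  motion:
    - {"x":0,"y":0,"z":0,"yaw":0}
    - {"x":0,"y":0,"z":0,"yaw":0}
    - {"x":0,"y":0,"z":0,"yaw":0}
    - {"x":0,"y":0,"z":0,"yaw":0}
    - {"x":0,"y":0,"z":-0.6,"yaw":0}
    - {"x":0.35,"y":0,"z":-0.6,"yaw":0}
    - {"x":0.35,"y":0,"z":-0.6,"yaw":0}
    - {"x":0.35,"y":0,"z":-0.1,"yaw":0}
    - {"x":0.35,"y":0,"z":0.05,"yaw":0}
    - {"x":0.35,"y":0,"z":0.1,"yaw":0}
  gripper: -1

```text
clock: 23.95
eef_pos: [0.4768, 0.2571, 0.0495]
tool_rot: [0.999, -0.035, -0.008, -0.003]
ft_force: [-5.4, -4.2, 22.7]
grip_width: 0.0372
grasp_force: 61.4
```

Call:
move_arm:
  motion:
    - {"x":0,"y":0,"z":0,"yaw":0}
    - {"x":0,"y":0,"z":0,"yaw":0}
    - {"x":0,"y":0,"z":0,"yaw":0}
    - {"x":0,"y":0,"z":-4,"yaw":0}
    - {"x":0,"y":0,"z":-9,"yaw":0}
    - {"x":0,"y":0,"z":-14,"yaw":0}
    - {"x":0,"y":0,"z":-14,"yaw":0}
  gripper: 0.4

```text
clock: 24.82
eef_pos: [0.4815, 0.2578, 0.1908]
tool_rot: [0.999, -0.035, -0.006, -0.004]
ft_force: [0.9, -0.7, -0.6]
grip_width: 0.0597
grasp_force: 0.0
```

```bash
python3 - <<'E'
from h import *
bot.camera('wrist');bot.camera('wrist'); m,im=wfit(['tall_cup'],z0=.012,img='pics/w7.png'); wrings(m,im)
to(658.7,-56.3,140,-12)
E
```

```text
ring [464.2 260.9] 41.0
ring [483.7 171.8] 30.6
ring [496.7  89.9] 29.7
t 25.07 tcp [477.7 255.8 184.4] xhead -4.01 down [-0.022  0.003 -1.   ] w 60.1 F [-0.6  0.1  0.6] gf 0.0
shift cm [20.33 29.87  3.94] 7.99
```

Call:
move_arm:
  motion:
    - {"x":4,"y":4,"z":0,"yaw":3}
    - {"x":7.5,"y":9,"z":0,"yaw":5}
    - {"x":11,"y":14,"z":0,"yaw":8}
    - {"x":14,"y":19,"z":0,"yaw":8}
    - {"x":17,"y":24,"z":0,"yaw":8}
    - {"x":20.3,"y":29.9,"z":0,"yaw":8}
    - {"x":20.3,"y":29.9,"z":4,"yaw":8}
    - {"x":20.3,"y":29.9,"z":4,"yaw":8}
    - {"x":20.3,"y":29.9,"z":4,"yaw":8}
  gripper: 0.4

```text
clock: 26.2
eef_pos: [0.659, -0.0551, 0.1411]
tool_rot: [0.995, -0.104, -0.011, -0.001]
ft_force: [0.2, 1.3, 0.7]
grip_width: 0.0598
grasp_force: 0.0
```

```bash
python3 - <<'E'
from h import *
bot.camera('wrist');bot.camera('wrist'); wfit(['jigger'])
wfit(['tall_cup','decanter'],z0=.012,img='pics/w8.png')
to(658.7,-56.3,40,-12)
E
```

```text
jigger 0.89 [243. 321.]  (array([658.7, -56.4]), None, np.float64(0.037))
decanter 0.76 [467. 164.] EDGE (array([435.5, 144.3]), np.float64(36.1), np.float64(0.561))
t 26.55 tcp [660.  -55.3 142.6] xhead -11.95 down [-0.017  0.005 -1.   ] w 59.2 F [ 0.6 -0.5 -0.1] gf 0.0
shift cm [ 0.08  0.13 10.26] 0.05
```

Call:
move_arm:
  motion:
    - {"x":0.1,"y":0.1,"z":5,"yaw":0}
    - {"x":0.1,"y":0.1,"z":10.2,"yaw":0}
    - {"x":0.1,"y":0.1,"z":10.2,"yaw":0}
    - {"x":0.1,"y":0.1,"z":10.2,"yaw":0}
  gripper: 0.4

```text
clock: 27.05
eef_pos: [0.6597, -0.0566, 0.0414]
tool_rot: [0.994, -0.105, -0.008, -0.001]
ft_force: [-0.9, 0.4, 1.1]
grip_width: 0.0599
grasp_force: 0.0
```

Call:
move_arm:
  motion:
    - {"x":0,"y":0,"z":0,"yaw":0}
    - {"x":0,"y":0,"z":0,"yaw":0}
    - {"x":0,"y":0,"z":0,"yaw":0}
    - {"x":0,"y":0,"z":0,"yaw":0}
    - {"x":0,"y":0,"z":0,"yaw":0}
    - {"x":0,"y":0,"z":0,"yaw":0}
  gripper: -1

```text
clock: 27.8
eef_pos: [0.6605, -0.0569, 0.0425]
tool_rot: [0.994, -0.105, -0.007, -0.001]
ft_force: [-0.5, -0.8, 6.2]
grip_width: 0.0308
grasp_force: 59.4
```

```bash
python3 - <<'E'
from h import *
to(483.6,172,160,-4)
E
```

```text
t 27.8 tcp [660.5 -56.9  42.5] xhead -12.02 down [-0.013  0.004 -1.   ] w 30.8 F [-0.5 -0.8  6.2] gf 59.4
shift cm [-22.23 -18.73 -11.41] -8.02
```

Call:
move_arm:
  motion:
    - {"x":0,"y":0,"z":-5,"yaw":0}
    - {"x":-2,"y":-2,"z":-9,"yaw":0}
    - {"x":-6,"y":-5,"z":-12,"yaw":0}
    - {"x":-11,"y":-9,"z":-12,"yaw":-4}
    - {"x":-15,"y":-13,"z":-12,"yaw":-8}
    - {"x":-19,"y":-16,"z":-12,"yaw":-13}
    - {"x":-22,"y":-18.7,"z":-12,"yaw":-18}
    - {"x":-22,"y":-18.7,"z":-12,"yaw":-18}
    - {"x":-22,"y":-18.7,"z":-12,"yaw":-18}
    - {"x":-22,"y":-18.7,"z":-12,"yaw":-18}
  gripper: -1

```text
clock: 29.05
eef_pos: [0.4852, 0.1707, 0.1639]
tool_rot: [0.999, 0.051, -0.009, -0.003]
ft_force: [0.2, 1.1, -1.1]
grip_width: 0.0306
grasp_force: 59.9
```

```bash
python3 - <<'E'
from h import *
bot.camera('wrist');bot.camera('wrist');bot.camera('wrist')
wfit(['tall_cup','decanter'],z0=.012,img='pics/w9.png')
to(485.2,172,56,6)
E
```

```text
tall_cup 0.68 [243. 182.]  (array([473.5, 256.9]), None, np.float64(0.053))
decanter 0.55 [236. 440.]  (array([491.9,  89.2]), np.float64(5.5), np.float64(0.13))
t 29.35 tcp [484.7 171.  163.7] xhead 5.94 down [-0.019  0.005 -1.   ] w 30.5 F [-0.9  0.4 -1.8] gf 59.9
shift cm [ 0.27 -0.03 10.76] -0.06
```

View pics/w9.png

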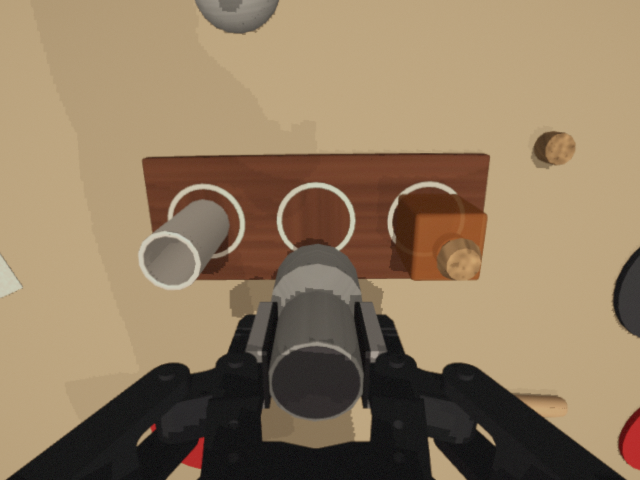

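The tall cup now stands centred in its ring at (206,220). The held jigger lines up over the middle ring (316,220), so I'll lower it.

Call:
move_arm:
  motion:
    - {"x":0.25,"y":-0.05,"z":5,"yaw":0}
    - {"x":0.25,"y":-0.05,"z":9.5,"yaw":0}
    - {"x":0.25,"y":-0.05,"z":10.5,"yaw":0}
    - {"x":0.25,"y":-0.05,"z":10.8,"yaw":0}
    - {"x":0.25,"y":-0.05,"z":10.8,"yaw":0}
  gripper: -1

```text
clock: 29.98
eef_pos: [0.4863, 0.1732, 0.0574]
tool_rot: [0.999, 0.052, -0.008, -0.003]
ft_force: [-1.0, 0.6, -2.4]
grip_width: 0.0304
grasp_force: 60.0
```

Call:
move_arm:
  motion:
    - {"x":0,"y":0.05,"z":0.1,"yaw":0}
    - {"x":0,"y":0.05,"z":0.2,"yaw":0}
    - {"x":0,"y":0.05,"z":0.2,"yaw":0}
  gripper: -1

```text
clock: 30.35
eef_pos: [0.4853, 0.1724, 0.0545]
tool_rot: [0.999, 0.052, -0.009, -0.003]
ft_force: [-0.9, -0.5, 0.7]
grip_width: 0.0309
grasp_force: 60.2
```

Just touching. I'll release and rise.

Call:
move_arm:
  motion:
    - {"x":0,"y":0,"z":0.05,"yaw":0}
    - {"x":0,"y":0,"z":0.05,"yaw":0}
    - {"x":0,"y":0,"z":0.05,"yaw":0}
    - {"x":0,"y":0,"z":-4,"yaw":0}
    - {"x":0,"y":0,"z":-9,"yaw":0}
    - {"x":0,"y":0,"z":-14,"yaw":0}
    - {"x":0,"y":0,"z":-14,"yaw":0}
  gripper: 0.2

```text
clock: 31.22
eef_pos: [0.4905, 0.1726, 0.1985]
tool_rot: [0.999, 0.052, -0.005, -0.004]
ft_force: [0.8, -0.1, 0.1]
grip_width: 0.0512
grasp_force: 0.0
```

```bash
python3 - <<'E'
from h import *
bot.camera('wrist');bot.camera('wrist');bot.camera('wrist')
wfit(['jigger','tall_cup','decanter'],z0=.012,img='pics/w10.png')
to(655,-256,190,-30)
E
```

```text
jigger 0.65 [224. 317.]  (array([483.5, 172.5]), None, np.float64(0.066))
tall_cup 0.63 [234. 198.]  (array([473.8, 256.7]), None, np.float64(0.07))
decanter 0.77 [229. 431.]  (array([492. ,  88.8]), np.float64(7.2), np.float64(0.118))
t 31.57 tcp [486.6 171.3 192.3] xhead 6.0 down [-0.022  0.004 -1.   ] w 51.5 F [ 0.8  0.2 -0.3] gf 0.0
shift cm [12.29 44.25 -0.31] 36.0
```

Call:
move_arm:
  motion:
    - {"x":1.5,"y":5,"z":0,"yaw":7}
    - {"x":3,"y":10,"z":0,"yaw":15}
    - {"x":4.5,"y":15,"z":0,"yaw":23}
    - {"x":6,"y":20,"z":0,"yaw":30}
    - {"x":7.5,"y":26,"z":0,"yaw":36}
    - {"x":9,"y":32,"z":0,"yaw":36}
    - {"x":10.5,"y":38,"z":0,"yaw":36}
    - {"x":12.3,"y":44.2,"z":0,"yaw":36}
    - {"x":12.3,"y":44.2,"z":3,"yaw":36}
    - {"x":12.3,"y":44.2,"z":3,"yaw":36}
    - {"x":12.3,"y":44.2,"z":3,"yaw":36}
  gripper: 0.9

```text
clock: 32.95
eef_pos: [0.655, -0.2541, 0.1585]
tool_rot: [0.966, -0.258, -0.011, 0.0]
ft_force: [0.6, -0.4, 0.8]
grip_width: 0.0813
grasp_force: 0.0
```

```bash
python3 - <<'E'
from h import *
bot.camera('wrist');bot.camera('wrist');bot.camera('wrist')
wfit(['short_cup','salt_bowl'],img='pics/w11.png')
to(655.6,-256,10,-30)
E
```

```text
short_cup 0.61 [221. 312.]  (array([ 659.8, -257.1]), None, np.float64(0.056))
salt_bowl 0.64 [282. 205.]  (array([ 657. , -149.5]), None, np.float64(0.189))
t 33.25 tcp [ 655.8 -254.4  160. ] xhead -29.95 down [-0.017  0.004 -1.   ] w 81.3 F [ 0.7 -1.2  0.6] gf 0.0
shift cm [ 0.31  0.08 15.  ] 0.05
```

View pics/w11.png

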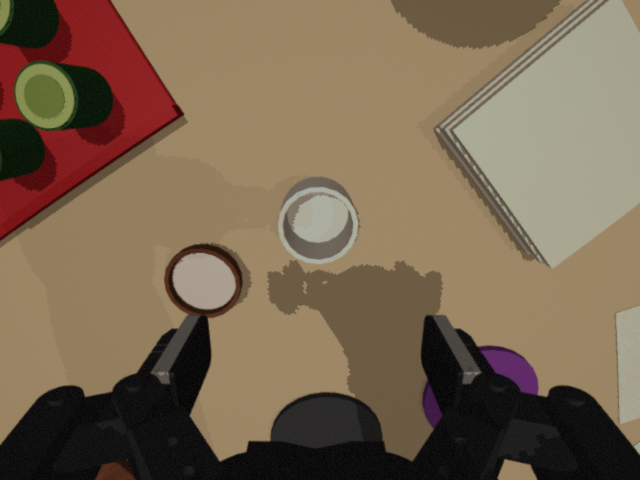

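The short cup is at (318,225), clear of the salt bowl (204,280), the paper stack (440,130) and the tray (180,112). The fingers fit, so I'll descend.

```bash
python3 - <<'E'
from h import *
to(659.3,-257,9,-30)
E
```

```text
t 33.25 tcp [ 655.8 -254.4  160. ] xhead -29.95 down [-0.017  0.004 -1.   ] w 81.3 F [ 0.7 -1.2  0.6] gf 0.0
shift cm [ 0.68 -0.02 15.09] 0.05
```

Call:
move_arm:
  motion:
    - {"x":0.7,"y":0,"z":5,"yaw":0}
    - {"x":0.7,"y":0,"z":10,"yaw":0}
    - {"x":0.7,"y":0,"z":14,"yaw":0}
    - {"x":0.7,"y":0,"z":15,"yaw":0}
    - {"x":0.7,"y":0,"z":15,"yaw":0}
  gripper: 0.75

```text
clock: 33.88
eef_pos: [0.6588, -0.2577, 0.0089]
tool_rot: [0.966, -0.259, -0.01, 0.0]
ft_force: [0.7, -0.3, -0.5]
grip_width: 0.0749
grasp_force: 0.0
```

Call:
move_arm:
  motion:
    - {"x":0,"y":0,"z":0,"yaw":0}
    - {"x":0,"y":0,"z":0,"yaw":0}
    - {"x":0,"y":0,"z":0,"yaw":0}
    - {"x":0,"y":0,"z":0,"yaw":0}
    - {"x":0,"y":0,"z":0,"yaw":0}
  gripper: -1

```text
clock: 34.5
eef_pos: [0.6607, -0.2587, 0.0119]
tool_rot: [0.966, -0.259, -0.007, 0.0]
ft_force: [-0.2, 0.2, 6.5]
grip_width: 0.0536
grasp_force: 63.9
```

```bash
python3 - <<'E'
from h import *
to(457.2,-150.6,47,-30)
E
```

```text
t 34.5 tcp [ 660.7 -258.7   11.9] xhead -30.01 down [-0.013  0.003 -1.   ] w 53.6 F [-0.2  0.2  6.5] gf 63.9
shift cm [-23.08   0.84  -3.21] -0.01
```

Call:
move_arm:
  motion:
    - {"x":0,"y":0,"z":-4,"yaw":0}
    - {"x":-4,"y":0.1,"z":-5,"yaw":0}
    - {"x":-9,"y":0.3,"z":-5,"yaw":0}
    - {"x":-14,"y":0.5,"z":-5,"yaw":0}
    - {"x":-19,"y":0.7,"z":-5,"yaw":0}
    - {"x":-23,"y":0.8,"z":-4,"yaw":0}
    - {"x":-23,"y":0.8,"z":-4,"yaw":0}
    - {"x":-23,"y":0.8,"z":-4,"yaw":0}
    - {"x":-23,"y":0.8,"z":-4,"yaw":0}
  gripper: -1

```text
clock: 35.62
eef_pos: [0.4581, -0.1507, 0.0535]
tool_rot: [0.966, -0.259, -0.008, 0.0]
ft_force: [-0.2, -0.1, -1.4]
grip_width: 0.0542
grasp_force: 63.8
```

```bash
python3 - <<'E'
from h import *
for i in range(3): bot.camera('wrist')
m=bot.camera_model('wrist')
for r in bot.cut_out('wrist','slate'): print(fit([(m,r['mask'])],'slate',ray(m,r['centre'][::-1],.008)[0]),r['centre'])
wfit(['short_cup'],z0=.038)
to(457,-150.6,19,-30)
E
```

```text
(array([ 455.3, -150.7]), None, np.float64(0.774)) [234.3, 323.0]
(array([ 283.3, -297.3]), None, np.float64(0.793)) [388.5, 587.5]
(array([ 425.6, -302.6]), None, np.float64(0.01)) [182.5, 579.9]
short_cup 0.9 [348. 315.]  (array([ 453.7, -147.4]), None, np.float64(0.02))
short_cup 0.55 [415.  21.] EDGE (array([489.8,  24.2]), None, np.float64(0.189))
t 35.92 tcp [ 456.5 -150.1   52.7] xhead -30.02 down [-0.019  0.005 -1.   ] w 53.7 F [-0.7  0.3 -1.2] gf 63.8
shift cm [0.14 0.   3.37] -0.02
```

Call:
move_arm:
  motion:
    - {"x":0.2,"y":0,"z":2,"yaw":0}
    - {"x":0.2,"y":0,"z":3,"yaw":0}
    - {"x":0.2,"y":0,"z":3.25,"yaw":0}
    - {"x":0.2,"y":0,"z":3.3,"yaw":0}
    - {"x":0.2,"y":0,"z":3.3,"yaw":0}
  gripper: -1

```text
clock: 36.55
eef_pos: [0.4577, -0.1509, 0.0201]
tool_rot: [0.966, -0.259, -0.009, 0.0]
ft_force: [-0.1, -0.2, -1.9]
grip_width: 0.0541
grasp_force: 63.8
```

Call:
move_arm:
  motion:
    - {"x":0.05,"y":0,"z":0.1,"yaw":0}
    - {"x":0.05,"y":0,"z":0.2,"yaw":0}
    - {"x":0.05,"y":0,"z":0.2,"yaw":0}
  gripper: -1

```text
clock: 36.92
eef_pos: [0.4578, -0.1509, 0.0198]
tool_rot: [0.966, -0.259, -0.009, 0.0]
ft_force: [-5.3, 1.7, 13.8]
grip_width: 0.0539
grasp_force: 65.6
```

Call:
move_arm:
  motion:
    - {"x":0,"y":0,"z":-0.05,"yaw":0}
    - {"x":0,"y":0,"z":-0.05,"yaw":0}
    - {"x":0,"y":0,"z":-0.05,"yaw":0}
    - {"x":0,"y":0,"z":-4,"yaw":0}
    - {"x":0,"y":0,"z":-9,"yaw":0}
    - {"x":0,"y":0,"z":-15,"yaw":0}
    - {"x":-3,"y":0,"z":-18,"yaw":0}
    - {"x":-3,"y":0,"z":-18,"yaw":0}
  gripper: 0.8

```text
clock: 37.92
eef_pos: [0.4357, -0.1368, 0.201]
tool_rot: [0.966, -0.259, -0.007, 0.0]
ft_force: [0.1, -0.1, -0.0]
grip_width: 0.0771
grasp_force: 0.0
```

```bash
python3 - <<'E'
from h import *
for i in range(3): bot.camera('wrist')
m,im=wfit(['short_cup'],z0=.008,img='pics/w12.png')
for r in bot.cut_out('wrist','slate'):
    k=r['mask'].astype(np.uint8); C=cv2.findContours(k,cv2.RETR_EXTERNAL,cv2.CHAIN_APPROX_NONE)[0]; h=cv2.convexHull(np.vstack(C)); f=np.zeros_like(k); cv2.fillConvexPoly(f,h,1)
    print(fit([(m,f>0)],'slate',ray(m,r['centre'][::-1],.008)[0]),r['centre'])
to(642,244,160,-4)
E
```

```text
short_cup 0.56 [183. 314.]  (array([ 457.2, -149.4]), None, np.float64(0.051))
(array([ 426.6, -301.8]), None, np.float64(0.017)) [113.7, 494.3]
(array([222.9, 250.5]), None, np.float64(0.556)) [470.1, 122.9]
(array([ 456.3, -150.6]), None, np.float64(0.024)) [142.9, 327.5]
(array([ 290.1, -226.1]), None, np.float64(0.066)) [285.5, 477.2]
t 38.23 tcp [ 434.7 -136.8  196.8] xhead -30.02 down [-0.022  0.006 -1.   ] w 76.8 F [-0.1 -0.9 -1.4] gf 0.0
shift cm [ -1.02 -43.37   3.44] -26.02
```

View pics/w12.png

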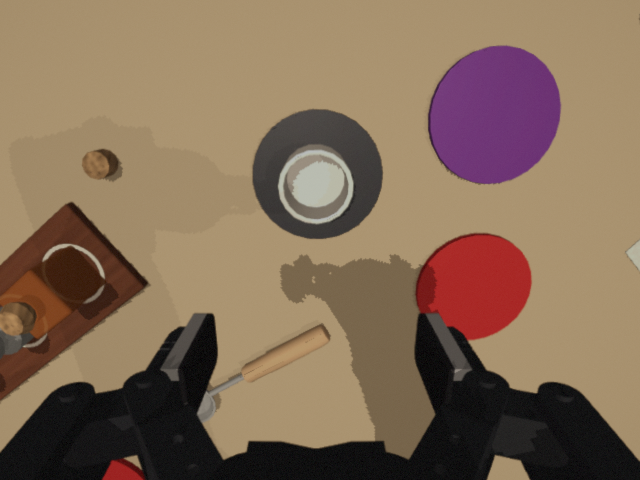

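The short cup, at (316,186), stands in the middle of the slate (318,173 at its own height), about 1.5 mm off. Next is the dome.

Call:
move_arm:
  motion:
    - {"x":-0.1,"y":-5,"z":0,"yaw":-2}
    - {"x":-0.2,"y":-10,"z":0,"yaw":-5}
    - {"x":-0.3,"y":-15,"z":0,"yaw":-9}
    - {"x":-0.5,"y":-21,"z":0,"yaw":-14}
    - {"x":-0.7,"y":-27,"z":0,"yaw":-20}
    - {"x":-0.8,"y":-33,"z":0,"yaw":-26}
    - {"x":-0.9,"y":-39,"z":0,"yaw":-26}
    - {"x":-1,"y":-43.4,"z":0,"yaw":-26}
    - {"x":-1,"y":-43.4,"z":4,"yaw":-26}
    - {"x":-1,"y":-43.4,"z":4,"yaw":-26}
    - {"x":-1,"y":-43.4,"z":4,"yaw":-26}
  gripper: 0.3

```text
clock: 39.6
eef_pos: [0.6426, 0.2436, 0.156]
tool_rot: [0.999, -0.035, -0.01, -0.002]
ft_force: [1.1, -1.2, -0.8]
grip_width: 0.0555
grasp_force: 0.0
```

```bash
python3 - <<'E'
from h import *
for i in range(3): bot.camera('wrist')
m,im=wfit(['dome'],img='pics/w13.png')
to(642,244,27,-4)
E
```

```text
dome 0.63 [219. 323.]  (array([641.5, 243.3]), None, np.float64(0.027))
t 39.85 tcp [643.5 243.9 158.1] xhead -4.05 down [-0.016  0.006 -1.   ] w 55.5 F [ 0.1 -0.3  0.6] gf 0.0
shift cm [ 0.06  0.06 13.11] -0.05
```

Call:
move_arm:
  motion:
    - {"x":0.05,"y":0.1,"z":5,"yaw":0}
    - {"x":0.05,"y":0.1,"z":10,"yaw":0}
    - {"x":0.05,"y":0.1,"z":13,"yaw":0}
    - {"x":0.05,"y":0.1,"z":13,"yaw":0}
    - {"x":0.05,"y":0.1,"z":13,"yaw":0}
  gripper: 0.3

```text
clock: 40.48
eef_pos: [0.6421, 0.2441, 0.0284]
tool_rot: [0.999, -0.035, -0.008, -0.003]
ft_force: [0.2, 0.6, -0.3]
grip_width: 0.0553
grasp_force: 0.0
```

Call:
move_arm:
  motion:
    - {"x":0,"y":0,"z":0,"yaw":0}
    - {"x":0,"y":0,"z":0,"yaw":0}
    - {"x":0,"y":0,"z":0,"yaw":0}
    - {"x":0,"y":0,"z":0,"yaw":0}
    - {"x":0,"y":0,"z":0,"yaw":0}
    - {"x":0,"y":0,"z":0,"yaw":0}
  gripper: -1

```text
clock: 41.22
eef_pos: [0.6419, 0.2442, 0.0282]
tool_rot: [0.999, -0.035, -0.008, -0.003]
ft_force: [-0.8, -0.2, 5.1]
grip_width: 0.0161
grasp_force: 58.4
```

```bash
python3 - <<'E'
from h import *
to(458,-149.7,147,-30)
E
```

```text
t 41.23 tcp [641.9 244.2  28.2] xhead -4.01 down [-0.016  0.006 -1.   ] w 16.1 F [-0.8 -0.2  5.1] gf 58.4
shift cm [-15.78  40.52 -11.81] 25.99
```

Call:
move_arm:
  motion:
    - {"x":0,"y":0,"z":-5,"yaw":0}
    - {"x":0,"y":0,"z":-10,"yaw":2}
    - {"x":-1,"y":3,"z":-14,"yaw":5}
    - {"x":-3,"y":8,"z":-14,"yaw":10}
    - {"x":-5,"y":13,"z":-14,"yaw":15}
    - {"x":-7,"y":18,"z":-14,"yaw":20}
    - {"x":-9,"y":23,"z":-14,"yaw":22}
    - {"x":-11,"y":28,"z":-14,"yaw":22}
    - {"x":-13,"y":33,"z":-14,"yaw":22}
    - {"x":-15,"y":38,"z":-14,"yaw":22}
    - {"x":-15.8,"y":40.5,"z":-12,"yaw":22}
    - {"x":-15.8,"y":40.5,"z":-10,"yaw":22}
    - {"x":-15.8,"y":40.5,"z":-10,"yaw":22}
    - {"x":-15.8,"y":40.5,"z":-10,"yaw":22}
    - {"x":-15.8,"y":40.5,"z":-10,"yaw":22}
  gripper: -1

```text
clock: 43.1
eef_pos: [0.4576, -0.1494, 0.1287]
tool_rot: [0.974, -0.225, -0.009, -0.0]
ft_force: [1.0, -0.2, -1.5]
grip_width: 0.0162
grasp_force: 59.0
```

```bash
python3 - <<'E'
from h import *
for i in range(2): bot.camera('wrist')
m,im=wfit(['dome'],z0=.1,img='pics/w14.png'); wfit(['short_cup'],z0=.008)
to(457.2,-149.4,78,-26)
E
```

```text
dome 0.63 [287. 316.]  (array([ 456.9, -148.7]), None, np.float64(0.24))
short_cup 0.74 [217. 315.]  (array([ 456.5, -149. ]), None, np.float64(1.987))
t 43.4 tcp [ 456.9 -149.5  128. ] xhead -25.99 down [-0.019  0.005 -1.   ] w 16.0 F [ 0.5  0.1 -1.8] gf 59.0
shift cm [ 0.12 -0.05  5.  ] 0.01
```

View pics/w14.png

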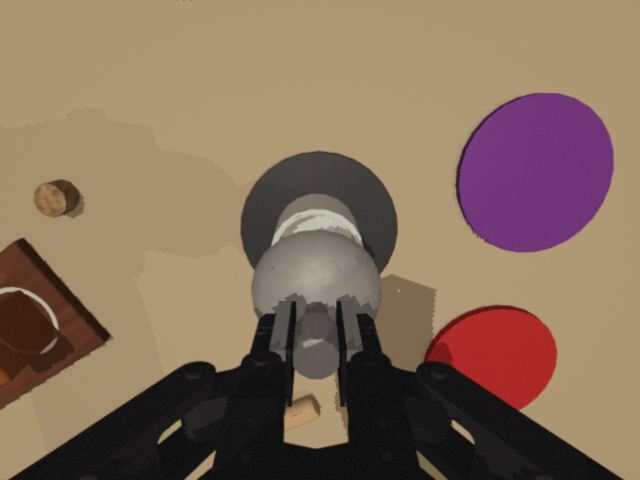

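The held dome (316,275) sits straight above the cup (317,225) on the slate. I'll lower it.

Call:
move_arm:
  motion:
    - {"x":0.15,"y":-0.05,"z":2.5,"yaw":0}
    - {"x":0.15,"y":-0.05,"z":4,"yaw":0}
    - {"x":0.15,"y":-0.05,"z":4.7,"yaw":0}
    - {"x":0.15,"y":-0.05,"z":4.95,"yaw":0}
    - {"x":0.15,"y":-0.05,"z":4.95,"yaw":0}
  gripper: -1

```text
clock: 44.02
eef_pos: [0.4578, -0.1498, 0.0788]
tool_rot: [0.974, -0.225, -0.009, -0.0]
ft_force: [0.2, 0.4, -1.4]
grip_width: 0.0161
grasp_force: 59.0
```

Call:
move_arm:
  motion:
    - {"x":0,"y":0,"z":0.05,"yaw":0}
    - {"x":0,"y":0,"z":0.1,"yaw":0}
    - {"x":0,"y":0,"z":0.1,"yaw":0}
  gripper: -1

```text
clock: 44.4
eef_pos: [0.4579, -0.1498, 0.0782]
tool_rot: [0.974, -0.225, -0.009, -0.0]
ft_force: [-1.3, 0.4, 5.5]
grip_width: 0.0162
grasp_force: 59.6
```

Contact. I'll release, rise clear and back off.

Call:
move_arm:
  motion:
    - {"x":0,"y":0,"z":0,"yaw":0}
    - {"x":0,"y":0,"z":0,"yaw":0}
    - {"x":0,"y":0,"z":0,"yaw":0}
    - {"x":0,"y":0,"z":-3,"yaw":0}
    - {"x":0,"y":0,"z":-8,"yaw":0}
    - {"x":0,"y":0,"z":-13,"yaw":0}
    - {"x":-6,"y":0,"z":-15,"yaw":0}
    - {"x":-10,"y":0,"z":-15,"yaw":0}
    - {"x":-10,"y":0,"z":-15,"yaw":0}
    - {"x":-10,"y":0,"z":-15,"yaw":0}
  gripper: 0.2

```text
clock: 45.65
eef_pos: [0.371, -0.1067, 0.2294]
tool_rot: [0.974, -0.225, -0.009, -0.0]
ft_force: [0.4, 0.4, -0.0]
grip_width: 0.0513
grasp_force: 0.0
```

```bash
python3 - <<'E'
from h import *
for i in range(2): bot.camera('wrist')
pose(); wfit(['dome'],z0=.05); wfit(['short_cup'],z0=.008)
a=bot.camera('scene');b=bot.camera('side');w=bot.camera('wrist')
ca=cv2.resize(a[190:330,230:550],(800,350),interpolation=cv2.INTER_CUBIC)
cb=cv2.resize(w[0:300],(533,250));cc=cv2.resize(b[180:420,130:386],(267,250))
cv2.imwrite('pics/end.png',np.vstack([ca,np.hstack([cb,cc])]))
E
```

```text
t 45.75 tcp [ 371.2 -106.9  229. ] xhead -26.02 down [-0.019  0.005 -1.   ] w 51.6 F [-0.4 -0.   0.2] gf 0.0
dome 0.94 [ 89. 318.]  (array([ 457.7, -149.4]), None, np.float64(0.061))
```

View pics/end.png

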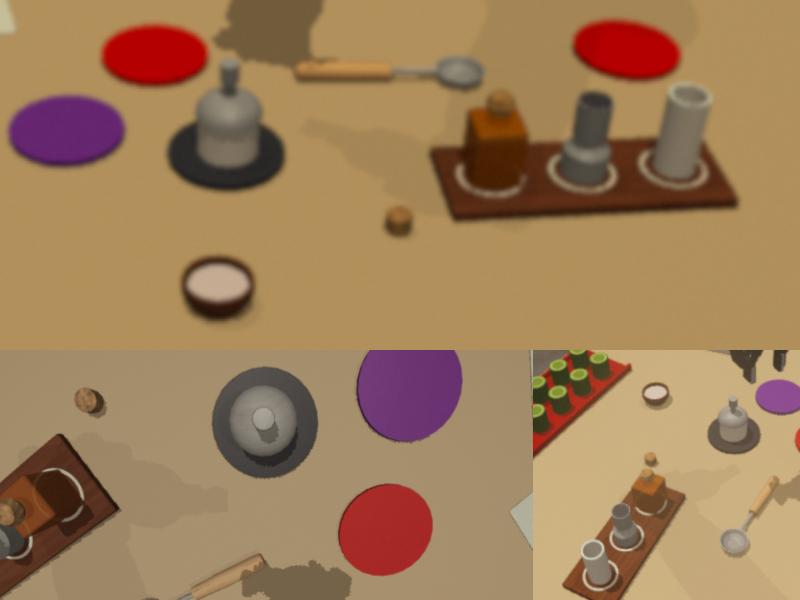

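All three crops show the dome squarely on the cup in the middle of the slate. The bottle, jigger and tall cup stand upright on their rings, the salt bowl hasn't moved, and the robot is clear.

```bash
python3 -c "
from workcell import bot
print(bot.job_done())"
```

```text
the job is handed in; nothing more can be done
None
```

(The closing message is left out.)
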